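# Brace a square jar and twist its tight lid off

### The arm

A 6-joint arm with a two-finger parallel gripper is mounted at the origin on a cart in front of the work surface, level with it; the furniture and walls round the work are solid. World frame = base frame: x ahead of the robot, y to its left, z up, the work surface at z = 0. Lengths are in m, angles in rad, forces in N, time in s.
With the tool pointing down it reaches from about 0.3 to 0.775 m from the base axis. Payload 14.6 kg.
Tool frame: the origin (TCP) lies on the centre line of the jaws, within the pads' length; the fingertips stand 14 mm ahead of it and the grasp point (between the pads) lies 5 mm behind it; x points along the fingers, y is the direction in which the jaws open and shut, and the axes are right-handed (so a half turn about x gives the same grasp; the last joint's range is limited). The gripper opens to 94 mm and grips with 3 to 60 N. Pads are 16 mm wide; open, the fingers measure 119 mm over their backs; the gripper's body (75 mm by 177 mm) begins 78 mm behind the grasp point.
Start: joints at [1.129, 0.3, 1.521, -0, 1.321, -0.067], TCP at [0.201, 0.512, 0.219] pointing down, gripper open.
Joint ranges: [-3.03, 3.03], [-0.79, 2.21], [0.23, 2.52], [-1.04, 4.18], [0, 3.07], [-2.55, 2.55]. Speed limits (rad/s): [2.22, 2.22, 2.57, 3.14, 3.14, 3.14].

### API

Orientations are given as [roll, pitch, yaw] about the fixed x, y, z axes, in that order (R = Rz(yaw) Ry(pitch) Rx(roll)).
In Python, from station import * gives the robot as it stands. The module is installed in compiled form; this text tells all that it offers.
- The arm moves only by the shell command python3 -m handwheel 'ROWS' [FORCE]. ROWS is JSON, a list of rows, each a list of 3 entries, a list of its own where there are three numbers: the shift along the tool's x, y, z in mm, then the turn about the tool's x in rad, then the gripper command: -1 is fully open, 1 is shut, values between are in proportion. In form: [[[dx, dy, dz], spin, gripper], ...]. A call has exactly 5 rows; each row is the pose to reach, as a shift and turn from the pose measured when the call began, along the tool's axes at that moment; what a row does not reach only later rows make up. A row lasts 1/10 s, in which the tool goes at most 50 mm and 8.59 degrees, less where a joint would pass 70% of its speed; a pose out of reach is approached as far as the arm can. A call with a gripper value outside its range is refused whole. The fingers move at their own pace and stop on an object; FORCE is the grip in N (left out, the last holds). Time passes only in rows, so rows that repeat a pose let the fingers close, or fill a call up. It gives the time, the measured TCP pose, the force and the opening at its end, in the units of the state.
- get_obs(): the state, without advancing time (a new reading comes with each control period).
- camera(name): name is "scene" or "top" or "wrist"; returns (picture, depth): 384x512x3 uint8, blue, green, red; 384x512 float32, m along the optical axis (not along the pixel's ray), 0 where there is no reading.
- camera_info(name): a dict with "fx", "fy", "cx", "cy" (pixels), "extrinsics" (4x4, takes a point from camera to world coordinates). Camera axes: x right, y down, z forward; pixel columns grow to the right and rows downward; lengths in m; the calibration is good to about 2 mm. A picture is of the moment at which its call begins: read the wrist's pose just before it. camera_info takes no time and is no camera call; for the wrist camera it gives the pose at the moment of the call.
- hand_in(): hands the job in, once; it reports no verdict.
The state is a dict: "time_s": time; "qpos": joint angles; "joint_vel": joint speeds; "tau": joint torques, N m; "ee_pos": TCP position; "eef_rot": TCP orientation; "force": force on the tool from outside, world axes, zero at the start; "moment": the same for the moment, N m; "grip_width": finger opening in m.
Only numpy, scipy, OpenCV 4.12 (cv2) and the standard library are available. Lean on these libraries where they do the work, as an engineer would, in place of code of your own. Each camera call takes 0.05 s, during which the arm holds its last target. There are 200 camera calls.

### The job

The square blue jar has a tight red lid. Carry the jar, upright and still closed, to the wooden brace and set it down between the two rails with its flat sides along them, so that it stands on the brace's floor and cannot turn; then twist the lid anticlockwise (seen from above) until its threads let go and raise it just clear of the jar, which stays where it is in the brace. Finish while still holding the lid level and still in the gripper, centred over the jar with its lower edge one or two centimetres above the mouth, touching nothing else, and leave the things around undisturbed.

Things in the scene. Friction and masses are not known exactly. Their poses are not given: they have to be found in the camera images.
- jar: Loose square jar of blue stoneware with two white stripes, 66 x 66 mm, 0.5 to 0.75 kg with its lid. Origin: centre of its underside, z up, x and y square to its flat sides. Square body up to 72 mm, then a round neck. Closed with its lid it is 103 mm high. It can be lifted by its tight lid. Loose on the worktop it spins with the lid; braced it cannot.
- lid: Red round lid of the jar, ribbed side, short white mark on top, 62 mm across, 18 mm high, 0.06 kg. Origin: centre of its open underside, z up; closed, this is 85 mm above the jar's underside. It lets go at 45 to 70 degrees anticlockwise (from above) of its starting angle on the jar, varying from run to run; 30 degrees further its lugs meet a solid stop. Clockwise it meets a stop too.
- jar_mouth (a point): Centre of the jar's mouth, on its axis 100 mm above its underside. A springy seal (about 30 N) presses the lid's lugs up under the neck's thread tabs: turning takes up to about 0.7 N m. The threads are level, so the lid keeps its height as it turns; when it lets go the seal lifts it about 2 mm. Before that it cannot be pulled off, and the jar comes up with it.
- brace: Fixed jar brace: pale wooden plate 150 x 122 mm, 6 mm thick, with two parallel rails along its x axis, lined with dark rubber, inner faces 73 mm apart, 34 mm high, topped by metal lips that flare outward to 46 mm height (96 mm apart there). Both ends are open. Origin: centre of the plate's underside, z up. The jar fits with either pair of flat sides along the rails.
- brace_floor (a point): Centre of the floor between the rails, 6 mm above the worktop; the jar's underside rests at this height.
- garlic: Bystander: loose pale garlic bulb, 56 mm. Origin: underside.
- spice_jar: Bystander: loose small glass spice jar with a red cap, 45 mm across, 106 mm high. Origin: underside.
- dotted_mug: Bystander: loose white mug with dots, 92 x 127 x 93 mm. Origin: underside.
- water_glass: Bystander: loose clear tumbler, 79 mm across, 90 mm high. Origin: underside.
- lemon: Bystander: loose lemon, 71 x 53 x 51 mm. Origin: underside.
There are look-alikes about, which are no part of the job. What is shaped like the jar but green is not meant.

How it is judged:
By the outcome, as a careful person would: the job done as asked, in the order asked, and still so for the second after the job is handed in, while the arm keeps its last pose, push and grip.
It also fails if it takes over 58 s, if anything falls off the work surface, if the arm or the gripper's body presses on something with over 40 N, if the wrist force passes 120 N, or if a joint passes its speed limit or range.

## Working session

There is one attempt and no reset: what is moved stays moved. The work goes in short steps, Python scripts to look and compute and a shell command to move; the robot and the scene stay as the last step left them, time stands still between calls to the robot, and variables do not carry over. Pictures are saved under pics/ and viewed, about 8 in all and at most 12, crops included, and the job is handed in when it is done.

```bash
mkdir -p pics; python3 - <<'E'
from station import *
import cv2,numpy as np,json
np.set_printoptions(precision=4,suppress=True)
o=get_obs();print(o)
for n in("scene","top"):
    p,d=camera(n);cv2.imwrite(f"pics/{n}0.png",p);np.save(f"pics/{n}0.npy",d);print(n,camera_info(n))
E
```

```text
{'time_s': 0.0, 'qpos': array([ 1.1294,  0.3005,  1.5216, -0.    ,  1.3207, -0.0666]), 'joint_vel': array([ 0.0001,  0.0003, -0.001 , -0.0003, -0.0002, -0.    ]), 'tau': array([  0.    , -53.1808, -35.2728,   0.0709,   0.0245,  -0.0001]), 'ee_pos': array([0.2013, 0.5116, 0.2189]), 'eef_rot': array([-1.629 ,  1.5696, -2.0038]), 'force': array([0.4971, 0.0476, 0.0956]), 'moment': array([ 0.0372, -0.0467,  0.0011]), 'grip_width': 0.09369779494880154}
scene {'fx': 433.96798802884103, 'fy': 433.96798802884103, 'cx': 252.25815265864145, 'cy': 190.73083714122345, 'extrinsics': array([[ 0.8501, -0.3039,  0.43  , -0.0357],
       [-0.5265, -0.5031,  0.6853, -1.0668],
       [ 0.0081, -0.809 , -0.5877,  0.9114],
       [ 0.    ,  0.    ,  0.    ,  1.    ]])}
top {'fx': 363.2643131950346, 'fy': 363.2643131950346, 'cx': 261.2059875729074, 'cy': 192.4051197343314, 'extrinsics': array([[-0.019 , -0.9877,  0.1553,  0.4118],
       [-0.9996,  0.0223,  0.0192, -0.1429],
       [-0.0224, -0.1548, -0.9877,  0.9708],
       [ 0.    ,  0.    ,  0.    ,  1.    ]])}
```

View pics/scene0.png

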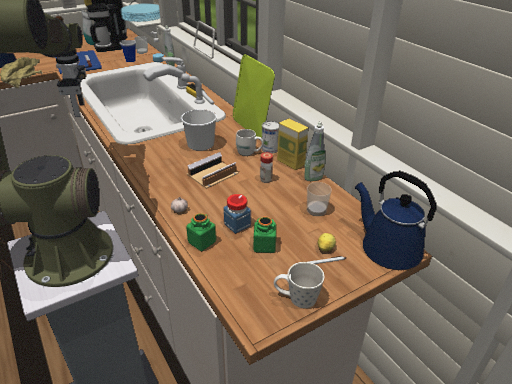

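View pics/top0.png

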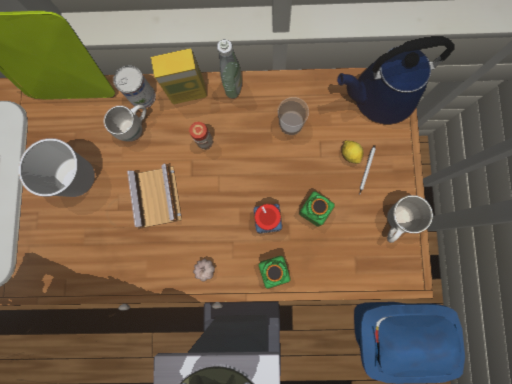

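Top view: jar with the red lid at about (268,217), brace at (154,195) with rails running nearly up and down the image, green look-alikes at (318,208) and (275,271), garlic at (204,268), spice jar at (201,135).

```bash
cat > h.py <<'E'
import cv2,numpy as np
from station import *
np.set_printoptions(precision=4,suppress=True)
def cloud(d,c):
    v,u=np.mgrid[:384,:512]
    P=np.stack([(u-c['cx'])/c['fx']*d,(v-c['cy'])/c['fy']*d,d],-1)
    E=np.array(c['extrinsics']);return P@E[:3,:3].T+E[:3,3]
def ray(u,v,c,z):
    E=np.array(c['extrinsics']);r=E[:3,:3]@[(u-c['cx'])/c['fx'],(v-c['cy'])/c['fy'],1];t=E[:3,3];return t+r*(z-t[2])/r[2]
E
python3 - <<'E'
from h import *
def rect(P):
    r=cv2.minAreaRect((P[:,:2]*1000).astype(np.float32));return r,len(P)
for n,lid,jar,br in(("top",(240,190,300,245),(240,190,300,245),(120,155,190,235)),("scene",(222,190,255,215),(218,190,255,235),(180,145,245,190))):
    c=camera_info(n);p=cv2.imread(f"pics/{n}0.png");d=np.load(f"pics/{n}0.npy");W=cloud(d,c)
    h=cv2.cvtColor(p,cv2.COLOR_BGR2HSV)
    def box(b):
        m=np.zeros(d.shape,bool);m[b[1]:b[3],b[0]:b[2]]=1;return m&(d>0)
    red=box(lid)&((h[...,0]<6)|(h[...,0]>172))&(h[...,1]>170)
    blue=box(jar)&(h[...,0]>95)&(h[...,0]<130)&(h[...,1]>60)
    P=W[red];print(n,"lid top",np.median(P[:,2]),P[:,2].max(),rect(P[P[:,2]>.098]) if (P[:,2]>.098).any() else 0)
    if n=="top":
        v,u=np.nonzero(red);(x,y),r=cv2.minEnclosingCircle(np.stack([u,v],1).astype(np.float32));print(x,y,r,ray(x,y,c,.103))
    P=W[blue];print("blue",rect(P[(P[:,2]>.06)&(P[:,2]<.08)]) if n=="top" else 0,P[:,2].min(),P[:,2].max())
    b=box(br);P=W[b]
    for lo,hi in((.003,.012),(.025,.055),(.038,.055)):
        Q=P[(P[:,2]>lo)&(P[:,2]<hi)];print("brace",lo,hi,rect(Q),Q[:,2].max())
    Q=P[(P[:,2]>.036)&(P[:,2]<.055)];
    # split in two rails by kmeans
    _,l,cc=cv2.kmeans((Q[:,:2]).astype(np.float32),2,None,(3,50,1e-6),5,cv2.KMEANS_PP_CENTERS)
    for k in(0,1):
        q=Q[l[:,0]==k];print("rail",rect(q),cc[k])
# objects near: heights map
p=cv2.imread("pics/top0.png")
cv2.imwrite("pics/crop0.png",cv2.resize(np.hstack([p[155:245,115:205],p[180:270,225:315]]),None,fx=4,fy=4,interpolation=cv2.INTER_CUBIC))
E
```

```text
top lid top 0.10229360029027967 0.10713484036380405 (((490.08935546875, -139.48834228515625), (57.98725128173828, 59.309722900390625), 61.905574798583984), 468)
267.3392333984375 216.279296875 12.725325584411621 [ 0.4901 -0.1396  0.103 ]
blue (((488.6550598144531, -138.87298583984375), (61.01633834838867, 60.72450256347656), 5.153478622436523), 63) 0.06345298125440746 0.07220957141935747
brace 0.003 0.012 (((564.7296142578125, 165.43069458007812), (210.21160888671875, 177.54031372070312), 0.5562987327575684), 1285) 0.011946773668754962
brace 0.025 0.055 (((558.6471557617188, 162.60324096679688), (150.0126495361328, 104.48698425292969), 9.65791130065918), 804) 0.0497972766828878
brace 0.038 0.055 (((558.6343994140625, 164.049560546875), (149.36654663085938, 101.7845687866211), 9.778249740600586), 406) 0.0497972766828878
rail (((550.3869018554688, 206.7650604248047), (148.53182983398438, 14.535484313964844), 9.571066856384277), 287) [0.5505 0.2077]
rail (((566.4675903320312, 119.67906188964844), (148.9991912841797, 11.672065734863281), 9.778249740600586), 194) [0.565  0.1185]
scene lid
[... 202 characters left out ...]
brace 0.003 0.012 (((575.7733154296875, 216.96078491210938), (319.8976135253906, 264.5491943359375), 59.76557159423828), 899) 0.011952842838693356
brace 0.025 0.055 (((594.2039794921875, 193.3279571533203), (263.54241943359375, 209.47117614746094), 59.931278228759766), 530) 0.054847993216429525
brace 0.038 0.055 (((604.4873657226562, 172.63693237304688), (250.0692901611328, 109.90133666992188), 10.23689079284668), 232) 0.054847993216429525
rail (((539.56005859375, 160.9114990234375), (118.11408996582031, 109.90133666992188), 10.23689079284668), 182) [0.5361 0.1684]
rail (((662.144775390625, 186.95529174804688), (133.3003387451172, 107.13819122314453), 17.146076202392578), 86) [0.6473 0.1992]
```

View pics/crop0.png

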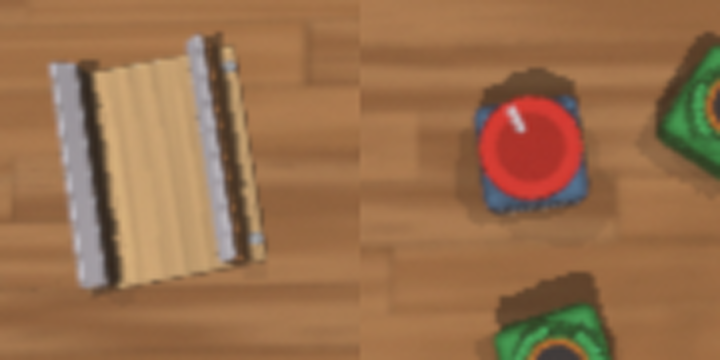

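```bash
cat >> h.py <<'E'
from scipy.spatial.transform import Rotation as Ro
def R(): return Ro.from_euler('xyz',get_obs()['eef_rot']).as_matrix()
def jaw():  # world angle of tool y, deg
    y=R()[:,1];return np.degrees(np.arctan2(y[1],y[0]))
def to(p):
    o=get_obs();return R().T@(np.array(p)-o['ee_pos'])*1000
def st():
    o=get_obs();print('t',round(o['time_s'],2),'p',o['ee_pos'],'jaw',round(jaw(),2),'q',o['qpos'],'F',o['force'],'M',o['moment'],'w',round(o['grip_width'],4))
E
python3 - <<'E'
from h import *
st();print(R());print(to([.49,-.14,.25]))
c=camera_info('wrist');print(c['extrinsics'])
E
```

```text
t 0.1 p [0.2013 0.5116 0.2189] jaw 68.52 q [ 1.1294  0.3004  1.5215  0.      1.3206 -0.0666] F [ 0.0822 -0.4219 -0.1912] M [-0.016   0.0086 -0.049 ] w 0.094
[[-0.0004  0.3661  0.9306]
 [-0.0009  0.9306 -0.3661]
 [-1.     -0.001  -0.0001]]
[ -30.6021 -500.7196  507.2492]
[[ 0.3654  0.9011  0.2334  0.1336]
 [ 0.9309 -0.3536 -0.0921  0.537 ]
 [-0.0005  0.2509 -0.968   0.384 ]
 [ 0.      0.      0.      1.    ]]
```

```bash
A='[-10,-167,169]'
python3 -m handwheel '[[[-4,-34,34],0,-1],[[-6,-67,68],0,-1],[[-8,-100,101],0,-1],[[-9,-134,135],0,-1],[[-10,-167,169],0,-1]]' 60
python3 -m handwheel '[[[-4,-34,34],0,-1],[[-6,-67,68],0,-1],[[-8,-100,101],0,-1],[[-9,-134,135],0,-1],[[-10,-167,169],0,-1]]'
python3 -m handwheel '[[[-4,-34,34],0.14,-1],[[-6,-67,68],0.28,-1],[[-8,-100,101],0.42,-1],[[-9,-134,135],0.56,-1],[[-10,-167,169],0.7,-1]]'
python3 -m handwheel '[[[0,0,0],0.14,-1],[[0,0,0],0.28,-1],[[0,0,0],0.42,-1],[[0,0,0],0.49,-1],[[0,0,0],0.49,-1]]'
python3 - <<'E'
from h import *
st()
c=camera_info('wrist');p,d=camera('wrist');cv2.imwrite('pics/w1.png',p);np.save('pics/w1.npy',d)
W=cloud(d,c);h=cv2.cvtColor(p,cv2.COLOR_BGR2HSV)
red=((h[...,0]<6)|(h[...,0]>172))&(h[...,1]>150)&(W[...,2]>.095)&(W[...,2]<.115)&(d>0)
red=red.astype(np.uint8);k,l,s,cc=cv2.connectedComponentsWithStats(red);i=1+s[1:,4].argmax();print(s[i],cc[i],np.median(W[l==i][:,2]))
v,u=np.nonzero(l==i);P=np.array([ray(a,b,c,.103) for a,b in zip(u,v)])*1000
print(cv2.minEnclosingCircle(P[:,:2].astype(np.float32)))
b=(d>0)&(h[...,0]>95)&(h[...,0]<130)&(h[...,1]>60)&(W[...,2]>.066)&(W[...,2]<.077)
Q=W[b];Q=Q[np.hypot(Q[:,0]-.49,Q[:,1]+.14)<.06]*1000;print(len(Q),cv2.minAreaRect(Q[:,:2].astype(np.float32)))
E
```

```text
time_s: 0.6
ee_pos: [0.2975, 0.2925, 0.229]
eef_rot: [-1.633, 1.57, -2.008]
force: [1.4, -0.1, 0.8]
grip_width: 0.0936
time_s: 1.1
ee_pos: [0.394, 0.0733, 0.2393]
eef_rot: [-1.361, 1.57, -1.735]
force: [1.6, 1.1, -0.0]
grip_width: 0.094
time_s: 1.6
ee_pos: [0.4905, -0.146, 0.2494]
eef_rot: [-0.932, 1.57, -2.013]
force: [0.7, 1.3, 0.5]
grip_width: 0.0939
time_s: 2.1
ee_pos: [0.4904, -0.146, 0.2491]
eef_rot: [-0.894, 1.57, -2.465]
force: [-0.6, 0.3, -1.5]
grip_width: 0.0937
t 2.1 p [ 0.4904 -0.146   0.2491] jaw -0.04 q [-0.3604  0.192   1.5854 -0.001   1.3647 -0.3595] F [-0.6359  0.2889 -1.511 ] M [-0.0402  0.0722 -0.0062] w 0.0937
[ 231  154   53   51 2032] [256.3893 179.2933] 0.10351821901903921
((490.14300537109375, -139.11553955078125), 31.072471618652344)
331 ((490.43206787109375, -139.03831481933594), (63.145751953125, 64.21977233886719), 6.4289655685424805)
```

View pics/w1.png

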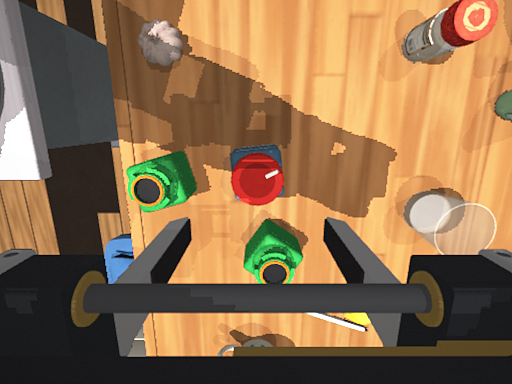

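Wrist view: the jar's lid is at (257,179), white mark to its right; the green look-alikes at (160,185) and (273,255) lie clear of the fingers' path.

```bash
python3 -m handwheel '[[[0,0,-7],0,-1],[[40,0,-7],0,-1],[[80,0,-7],0,-1],[[110,0,-7],0,-1],[[130,0,-7],0,-1]]'
python3 - <<'E'
from h import *
st();print(to([.4902,-.139,.091]))
E
```

```text
time_s: 2.65
ee_pos: [0.4895, -0.1383, 0.117]
eef_rot: [-1.641, 1.568, 3.076]
force: [-0.1, 0.2, -0.3]
grip_width: 0.094
t 2.65 p [ 0.4895 -0.1383  0.117 ] jaw 0.24 q [-0.3469  0.323   1.7463 -0.001   1.0752 -0.3505] F [-0.1476  0.1532 -0.305 ] M [-0.0138  0.0225 -0.0099] w 0.094
[25.9517  0.7545  0.7443]
```

```bash
python3 -m handwheel '[[[10,1,1],0,-1],[[20,1,1],0,-1],[[26,1,1],0,-1],[[26,1,1],0,-1],[[26,1,1],0,-1]]'
python3 -m handwheel '[[[0,0,0],0,1],[[0,0,0],0,1],[[0,0,0],0,1],[[0,0,0],0,1],[[0,0,0],0,1]]' 60
python3 - <<'E'
from h import *
st()
E
```

```text
time_s: 3.15
ee_pos: [0.4908, -0.1393, 0.0916]
eef_rot: [-1.507, 1.569, -3.073]
force: [-0.0, 0.2, 0.1]
grip_width: 0.0939
time_s: 3.65
ee_pos: [0.4906, -0.1393, 0.0917]
eef_rot: [-1.51, 1.568, -3.076]
force: [-3.1, 0.1, 1.9]
grip_width: 0.0612
t 3.65 p [ 0.4906 -0.1393  0.0917] jaw 0.25 q [-0.3481  0.3612  1.7623 -0.0012  1.0205 -0.3518] F [-3.0747  0.118   1.8814] M [-0.0862  0.4827 -0.0214] w 0.0612
```

```bash
python3 -m handwheel '[[[-20,0,0],0,1],[[-50,0,0],0,1],[[-85,0,0],0,1],[[-115,0,0],0,1],[[-115,0,0],0,1]]'
python3 - <<'E'
from h import *
st();print(R());print(to([.5585,.1633,.205]))
p,d=camera('scene');cv2.imwrite('pics/s2.png',cv2.resize(p[120:290,120:350],None,fx=3,fy=3))
E
```

```text
time_s: 4.15
ee_pos: [0.492, -0.1397, 0.2095]
eef_rot: [0.896, 1.568, -0.67]
force: [0.2, -0.7, -6.9]
grip_width: 0.0614
t 4.15 p [ 0.492  -0.1397  0.2095] jaw 0.25 q [-0.3478  0.221   1.6441 -0.001   1.2736 -0.3518] F [ 0.2372 -0.6542 -6.9454] M [-0.0835 -0.0297 -0.0619] w 0.0614
[[ 0.0024  1.      0.0043]
 [-0.0019  0.0044 -1.    ]
 [-1.      0.0024  0.0019]]
[   4.1144   67.8258 -302.7083]
```

View pics/s2.png

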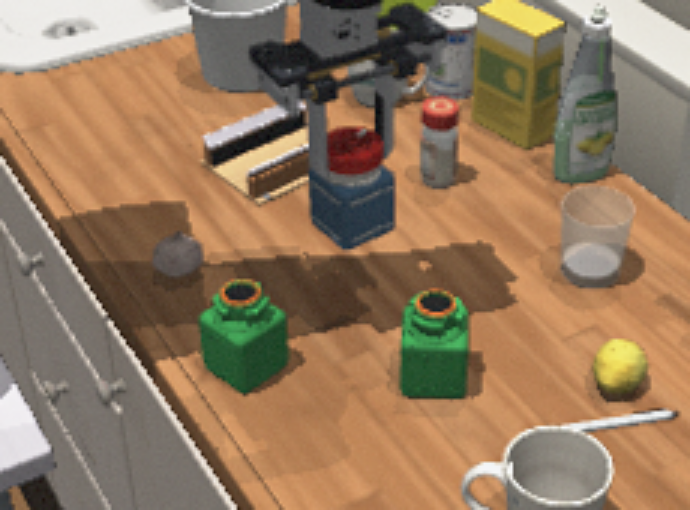

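The jar hangs upright from the lid, at about (350,190) in the crop. On to the brace.

```bash
python3 -m handwheel '[[[0,5,-20],0,1],[[0,12,-55],0,1],[[0,21,-95],0,1],[[0,30,-135],0,1],[[0,39,-175],0,1]]'
python3 -m handwheel '[[[0,8,-38],-0.01,1],[[0,16,-72],-0.02,1],[[0,23,-102],-0.04,1],[[0,28,-122],-0.05,1],[[0,29,-127],-0.057,1]]'
python3 - <<'E'
from h import *
st();print(to([.5585,.1633,.205]))
for n in('scene','top'):
    p,d=camera(n);cv2.imwrite(f'pics/{n}3.png',p);np.save(f'pics/{n}3.npy',d)
p=cv2.imread('pics/scene3.png');q=cv2.imread('pics/top3.png')
cv2.imwrite('pics/m3.png',np.hstack([cv2.resize(p[90:210,150:270],None,fx=3,fy=3),cv2.resize(q[130:250,90:210],None,fx=3,fy=3)]))
E
```

```text
time_s: 4.7
ee_pos: [0.5285, 0.0373, 0.2035]
eef_rot: [-1.443, 1.566, -3.01]
force: [1.5, -0.2, -7.0]
grip_width: 0.061
time_s: 5.2
ee_pos: [0.5561, 0.1662, 0.1998]
eef_rot: [-1.493, 1.561, -3.0]
force: [-0.3, -0.4, -8.0]
grip_width: 0.0615
t 5.2 p [0.5561 0.1662 0.1998] jaw 3.64 q [0.227  0.3889 1.4482 0.0009 1.3142 0.1633] F [-0.3006 -0.4295 -8.0453] M [-0.1535  0.0042  0.0136] w 0.0615
[-5.1716  2.1094  3.0913]
```

View pics/m3.png

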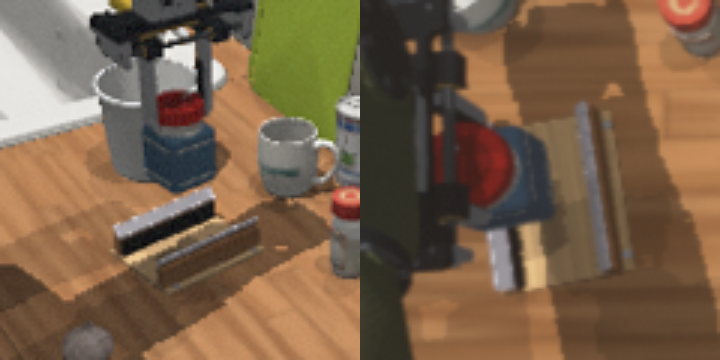

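Jar hangs above the brace; in the top view it is shifted left only by parallax. I check its yaw and the correction needed before lowering.

```bash
python3 - <<'E'
from h import *
for n in('top','scene'):
    c=camera_info(n);p=cv2.imread(f'pics/{n}3.png');d=np.load(f'pics/{n}3.npy');W=cloud(d,c);h=cv2.cvtColor(p,cv2.COLOR_BGR2HSV)
    near=(np.hypot(W[...,0]-.556,W[...,1]-.166)<.07)&(d>0)
    b=near&(h[...,0]>95)&(h[...,0]<130)&(h[...,1]>50)
    m=b&(W[...,2]>.173)&(W[...,2]<.19)
    Q=W[m]*1000;print(n,m.sum(),np.median(Q[:,2]),cv2.minAreaRect(Q[:,:2].astype(np.float32)))
    # side faces: points below the shoulder
    Q=W[b&(W[...,2]>.11)&(W[...,2]<.17)]*1000;print(len(Q))
    if len(Q)>20:
        r=cv2.minAreaRect(Q[:,:2].astype(np.float32));print(r)
st();print(R()[:,0],to([.5585,.1633,.12]))
E
```

```text
top 119 177.32196981693406 ((556.4605102539062, 141.9192657470703), (25.297889709472656, 61.97433090209961), 89.17807006835938)
28
((556.4763793945312, 132.41375732421875), (50.18812561035156, 2.094383716583252), 8.083370208740234)
scene 62 178.00169714281202 ((540.8109741210938, 147.01502990722656), (47.535919189453125, 79.35478210449219), 51.79810333251953)
253
((542.2534790039062, 148.00152587890625), (49.11985397338867, 84.67742919921875), 54.795989990234375)
t 5.3 p [0.5562 0.1647 0.2007] jaw 3.56 q [0.2246 0.387  1.449  0.0004 1.3148 0.1623] F [ 0.318  -0.7253 -5.905 ] M [-0.1056  0.0455  0.0109] w 0.0617
[-0.0089 -0.0016 -1.    ] [80.6652  2.9416  1.4387]
```

```bash
python3 -m handwheel '[[[10,3,1],0,1],[[25,3,1],0,1],[[40,3,1],0,1],[[50,3,1],0,1],[[50,3,1],0,1]]'
python3 - <<'E'
from h import *
st();print(to([.5585,.1633,.103]))
p,d=camera('scene');q,e=camera('top');
cv2.imwrite('pics/m4.png',np.hstack([cv2.resize(p[120:220,160:260],None,fx=4,fy=4),cv2.resize(q[150:250,100:200],None,fx=4,fy=4)]))
c=camera_info('top');W=cloud(e,c)
for n,pp,dd in(('top',q,e),('scene',p,d)):
    c=camera_info(n);W=cloud(dd,c);h=cv2.cvtColor(pp,cv2.COLOR_BGR2HSV)
    b=(np.hypot(W[...,0]-.556,W[...,1]-.166)<.07)&(dd>0)&(h[...,0]>95)&(h[...,0]<130)&(h[...,1]>90)&(W[...,2]>.06)&(W[...,2]<.118)
    Q=W[b]*1000;print(n,len(Q),cv2.minAreaRect(Q[:,:2].astype(np.float32)) if len(Q)>9 else 0)
E
```

```text
time_s: 5.8
ee_pos: [0.5581, 0.1629, 0.1485]
eef_rot: [-1.436, 1.558, -2.945]
force: [-0.5, -0.4, -6.6]
grip_width: 0.0614
t 5.8 p [0.5581 0.1629 0.1485] jaw 3.5 q [0.2208 0.4405 1.4999 0.0003 1.2137 0.1595] F [-0.4945 -0.3629 -6.6472] M [-0.0905  0.0288  0.0341] w 0.0614
[45.5169  1.0242 -0.4886]
top 0 0
scene 166 ((542.2681884765625, 142.8511199951172), (40.40677261352539, 77.90966796875), 55.23117446899414)
```

View pics/m4.png

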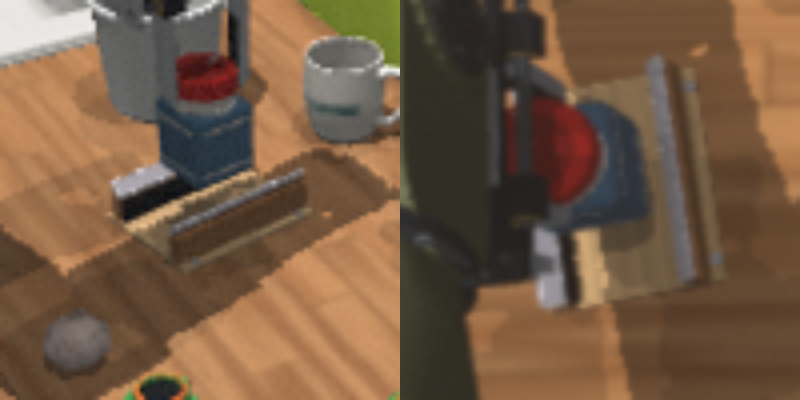

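Jar is above the channel, its sides nearly parallel to the rails. Lowering.

```bash
python3 -m handwheel '[[[6,1,0],0,1],[[14,1,0],0,1],[[22,1,0],0,1],[[28,1,0],0,1],[[28,1,0],0,1]]'
python3 - <<'E'
from h import *
st();print(to([.5585,.1633,.0985]))
E
```

```text
time_s: 6.4
ee_pos: [0.5592, 0.1633, 0.1215]
eef_rot: [-1.443, 1.56, -2.953]
force: [0.0, 0.2, -6.0]
grip_width: 0.0617
t 6.4 p [0.5592 0.1633 0.1215] jaw 3.53 q [0.2212 0.472  1.5215 0.0004 1.159  0.1594] F [ 0.0157  0.2186 -5.9654] M [-0.0536  0.0829 -0.0056] w 0.0617
[23.0426 -0.4667 -0.0341]
```

Jar bottom is ~30 mm up, inside the rails (34 mm above... lips 46), with no side force. On down.

```bash
python3 -m handwheel '[[[4,0,0],0,1],[[8,0,0],0,1],[[13,0,0],0,1],[[17,0,0],0,1],[[17,0,0],0,1]]'
python3 -m handwheel '[[[2,0,0],0,1],[[4,0,0],0,1],[[6,0,0],0,1],[[7,0,0],0,1],[[7,0,0],0,1]]'
python3 - <<'E'
from h import *
st()
E
```

```text
time_s: 6.9
ee_pos: [0.5587, 0.1632, 0.1038]
eef_rot: [-1.438, 1.559, -2.947]
force: [-1.2, 0.5, -6.6]
grip_width: 0.0611
time_s: 7.4
ee_pos: [0.5589, 0.1633, 0.0979]
eef_rot: [-1.437, 1.56, -2.946]
force: [-4.2, -1.1, 4.7]
grip_width: 0.0611
t 7.4 p [0.5589 0.1633 0.0979] jaw 3.54 q [0.2212 0.4999 1.5404 0.0003 1.1123 0.1594] F [-4.2353 -1.0741  4.6914] M [-0.2725  0.9548  0.0096] w 0.0611
```

```bash
python3 -m handwheel '[[[0,0,0],0,0.2],[[0,0,0],0,0.2],[[0,0,0],0,0.2],[[0,0,0],0,0.2],[[0,0,0],0,0.2]]'
python3 - <<'E'
from h import *
st()
E
python3 -m handwheel '[[[0,0,0],0,1],[[0,0,0],0,1],[[0,0,0],0,1],[[0,0,0],0,1],[[0,0,0],0,1]]' 60
python3 - <<'E'
from h import *
st()
E
```

```text
time_s: 7.9
ee_pos: [0.5589, 0.1633, 0.098]
eef_rot: [-1.442, 1.56, -2.951]
force: [-0.5, 0.0, -4.0]
grip_width: 0.0614
t 7.9 p [0.5589 0.1633 0.098 ] jaw 3.53 q [0.2212 0.4999 1.5403 0.0004 1.1123 0.1594] F [-0.4741  0.0392 -4.0316] M [-0.1115  0.0419 -0.004 ] w 0.0614
time_s: 8.4
ee_pos: [0.5589, 0.1633, 0.098]
eef_rot: [-1.44, 1.56, -2.949]
force: [-0.1, 0.2, -4.2]
grip_width: 0.0616
t 8.4 p [0.5589 0.1633 0.098 ] jaw 3.54 q [0.2212 0.4998 1.5403 0.0003 1.1123 0.1593] F [-0.1159  0.1942 -4.1625] M [-0.0565  0.0357 -0.0148] w 0.0616
```

0.2 did not open past the lid's width; I release properly so the jar stands free, then regrip.

```bash
python3 -m handwheel '[[[0,0,0],0,-0.7],[[0,0,0],0,-0.7],[[0,0,0],0,-0.7],[[0,0,0],0,-0.7],[[0,0,0],0,-0.7]]'
python3 - <<'E'
from h import *
st();c=camera_info('top');p,d=camera('top');q,e=camera('scene')
cv2.imwrite('pics/m5.png',np.hstack([cv2.resize(q[120:220,160:260],None,fx=4,fy=4),cv2.resize(p[150:250,100:200],None,fx=4,fy=4)]))
for n,pp,dd in(('top',p,d),('scene',q,e)):
    W=cloud(dd,camera_info(n));h=cv2.cvtColor(pp,cv2.COLOR_BGR2HSV)
    m=(np.hypot(W[...,0]-.559,W[...,1]-.163)<.045)&((h[...,0]<6)|(h[...,0]>172))&(h[...,1]>150)&(dd>0)
    print(n,m.sum(),np.percentile(W[m][:,2],[50,80,95]))
E
```

```text
time_s: 8.9
ee_pos: [0.559, 0.1633, 0.0981]
eef_rot: [-1.441, 1.56, -2.951]
force: [-0.4, 0.3, -0.3]
grip_width: 0.0799
t 8.9 p [0.559  0.1633 0.0981] jaw 3.53 q [0.2212 0.4997 1.5402 0.0004 1.1122 0.1593] F [-0.3961  0.2508 -0.3374] M [-0.1117  0.0328 -0.0038] w 0.0799
top 262 [0.1081 0.1093 0.1105]
scene 156 [0.11   0.1125 0.1139]
```

View pics/m5.png

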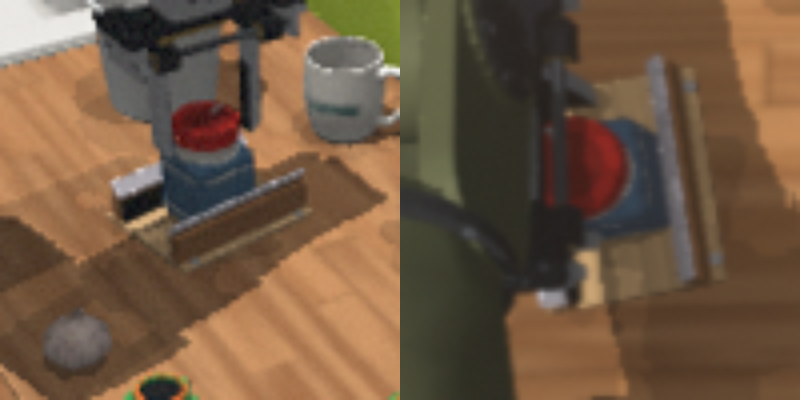

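The jar stands on the brace floor between the rails (lid top about 0.109 m). Regrip and twist.

```bash
python3 -m handwheel '[[[0,0,0],0,1],[[0,0,0],0,1],[[0,0,0],0,1],[[0,0,0],0,1],[[0,0,0],0,1]]' 60
python3 -m handwheel '[[[0,0,0],-0.08,1],[[0,0,0],-0.16,1],[[0,0,0],-0.24,1],[[0,0,0],-0.32,1],[[0,0,0],-0.4,1]]'
python3 - <<'E'
from h import *
st()
E
python3 -m handwheel '[[[0,0,0],-0.08,1],[[0,0,0],-0.16,1],[[0,0,0],-0.24,1],[[0,0,0],-0.32,1],[[0,0,0],-0.4,1]]'
python3 - <<'E'
from h import *
st()
E
```

```text
time_s: 9.5
ee_pos: [0.5588, 0.1633, 0.098]
eef_rot: [-1.442, 1.56, -2.951]
force: [-2.5, -0.3, 2.8]
grip_width: 0.0612
time_s: 10.0
ee_pos: [0.5586, 0.1637, 0.0981]
eef_rot: [-1.935, 1.559, -3.041]
force: [-3.5, 2.9, 1.1]
grip_width: 0.0612
t 10.0 p [0.5586 0.1637 0.0981] jaw 26.59 q [ 0.2216  0.4996  1.5405  0.0016  1.113  -0.2432] F [-3.4657  2.8665  1.1197] M [ 0.5529  0.534  -0.655 ] w 0.0612
time_s: 10.5
ee_pos: [0.5587, 0.1641, 0.0981]
eef_rot: [-2.428, 1.56, -3.133]
force: [-1.6, 3.2, 0.0]
grip_width: 0.0612
t 10.5 p [0.5587 0.1641 0.0981] jaw 49.65 q [ 0.2218  0.4997  1.5404  0.0026  1.1124 -0.6458] F [-1.6465  3.2339  0.0339] M [ 0.5966  0.1195 -0.7296] w 0.0612
```

Torque −0.7 N·m: threads still engaged at 46°. Continue in smaller steps.

```bash
for i in 1; do
python3 -m handwheel '[[[0,0,0],-0.05,1],[[0,0,0],-0.1,1],[[0,0,0],-0.15,1],[[0,0,0],-0.15,1],[[0,0,0],-0.15,1]]' >/dev/null
python3 -c "from h import *;st()"
python3 -m handwheel '[[[0,0,0],-0.05,1],[[0,0,0],-0.1,1],[[0,0,0],-0.15,1],[[0,0,0],-0.15,1],[[0,0,0],-0.15,1]]' >/dev/null
python3 -c "from h import *;st()"
done
```

```text
t 11.0 p [0.5587 0.1643 0.098 ] jaw 58.17 q [ 0.2221  0.4998  1.5403  0.0028  1.112  -0.7945] F [-0.8409  3.0013 -0.9168] M [0.5136 0.087  0.0416] w 0.0608
t 11.5 p [0.5588 0.1645 0.0982] jaw 66.67 q [ 0.2222  0.4996  1.5401  0.0028  1.1121 -0.9426] F [-1.7693  2.5784  3.092 ] M [ 0.4239  0.3283 -0.1303] w 0.0612
```

```bash
python3 -m handwheel '[[[0,0,0],0,1],[[0,0,0],-0.03,1],[[0,0,0],-0.06,1],[[0,0,0],-0.09,1],[[0,0,0],-0.12,1]]' >/dev/null
python3 -c "from h import *;st()"
```

```text
t 12.0 p [0.559  0.1646 0.0989] jaw 73.67 q [ 0.2223  0.4988  1.5395  0.0031  1.1127 -1.0649] F [-4.9979  2.4437 10.3897] M [ 0.3115  0.8457 -0.6064] w 0.0614
```

```bash
python3 -m handwheel '[[[0,0,0],0,1],[[0,0,0],-0.015,1],[[0,0,0],-0.03,1],[[0,0,0],-0.05,1],[[0,0,0],-0.07,1]]' >/dev/null
python3 -c "from h import *;st()"
python3 -m handwheel '[[[0,0,0],0,1],[[0,0,0],0,1],[[0,0,0],0,1],[[0,0,0],0,1],[[0,0,0],0,1]]' >/dev/null
python3 -c "from h import *;st()"
```

```text
t 12.5 p [0.5589 0.1646 0.0994] jaw 77.82 q [ 0.2223  0.498   1.5394  0.0031  1.1137 -1.1372] F [-4.7236  1.7429  8.9226] M [ 0.3462  0.9747 -0.1739] w 0.0616
t 13.0 p [0.5589 0.1646 0.0995] jaw 77.83 q [ 0.2223  0.4979  1.5394  0.0029  1.1138 -1.1373] F [-3.8705  1.5146  4.9559] M [ 0.1903  0.7068 -0.0039] w 0.061
```

The lid is being pushed up (1.5 mm) and the torque has gone to zero, so it has probably let go. Test-lift 3 mm.

```bash
python3 -m handwheel '[[[-1,0,0],0,1],[[-2,0,0],0,1],[[-3,0,0],0,1],[[-3,0,0],0,1],[[-3,0,0],0,1]]' >/dev/null
python3 -c "from h import *;st()"
```

```text
t 13.5 p [0.5589 0.1645 0.1023] jaw 77.83 q [ 0.2222  0.4944  1.5373  0.0028  1.1197 -1.1373] F [-3.2973  0.3174 -2.1157] M [-0.0338  0.3617  0.0486] w 0.0614
```

```bash
python3 -m handwheel '[[[-1,0,0],0,1],[[-2,0,0],0,1],[[-3,0,0],0,1],[[-4,0,0],0,1],[[-4,0,0],0,1]]' >/dev/null
python3 -c "from h import *;st()"
python3 - <<'E'
from h import *
q,e=camera('scene');cv2.imwrite('pics/m6.png',cv2.resize(q[120:220,160:260],None,fx=5,fy=5))
E
```

```text
t 14.0 p [0.5591 0.1645 0.1067] jaw 77.83 q [ 0.2222  0.4892  1.5338  0.0028  1.1276 -1.1373] F [ 0.2215  0.2092 -0.7501] M [-0.0142 -0.0154 -0.0106] w 0.0609
```

View pics/m6.png

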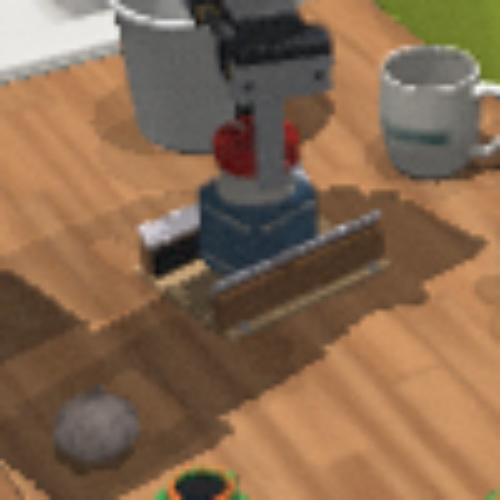

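Only the lid's weight remains (−0.75 N), and the jar is down in the brace. Raise to the final height.

```bash
python3 -m handwheel '[[[-4,0,0],0,1],[[-9,0,0],0,1],[[-14,0,0],0,1],[[-19,0,0],0,1],[[-21.5,0,0],0,1]]'
python3 -m handwheel '[[[0,0,0],0,1],[[0,0,0],0,1],[[0,0,0],0,1],[[0,0,0],0,1],[[0,0,0],0,1]]'
python3 - <<'E'
from h import *
st();print(R()[:,0])
q,e=camera('scene');t,f=camera('top');w,g=camera('wrist')
cv2.imwrite('pics/m7.png',np.hstack([cv2.resize(q[120:220,160:260],None,fx=4,fy=4),cv2.resize(t[150:250,100:200],None,fx=4,fy=4)]));cv2.imwrite('pics/w7.png',w)
W=cloud(e,camera_info('scene'));h=cv2.cvtColor(q,cv2.COLOR_BGR2HSV)
near=(np.hypot(W[...,0]-.559,W[...,1]-.163)<.06)&(e>0)
m=near&((h[...,0]<6)|(h[...,0]>172))&(h[...,1]>150);print('lid z',np.percentile(W[m][:,2],[2,50,98]))
b=near&(h[...,0]>95)&(h[...,0]<130)&(h[...,1]>70);Q=W[b];print('jar z',np.percentile(Q[:,2],[2,50,98]))
E
```

```text
time_s: 14.55
ee_pos: [0.5595, 0.1645, 0.1288]
eef_rot: [-2.994, 1.562, 3.077]
force: [0.5, -0.2, -0.5]
grip_width: 0.0615
time_s: 15.05
ee_pos: [0.5594, 0.1645, 0.1287]
eef_rot: [-2.989, 1.562, 3.082]
force: [-0.3, 0.0, -0.3]
grip_width: 0.0613
t 15.05 p [0.5594 0.1645 0.1287] jaw 77.83 q [ 0.2221  0.4637  1.5156  0.0027  1.171  -1.1373] F [-0.2722  0.0016 -0.2529] M [ 0.0242 -0.0175  0.0534] w 0.0613
[-0.009   0.0005 -1.    ]
lid z [0.1249 0.1397 0.1454]
jar z [0.0213 0.0537 0.3095]
```

View pics/m7.png

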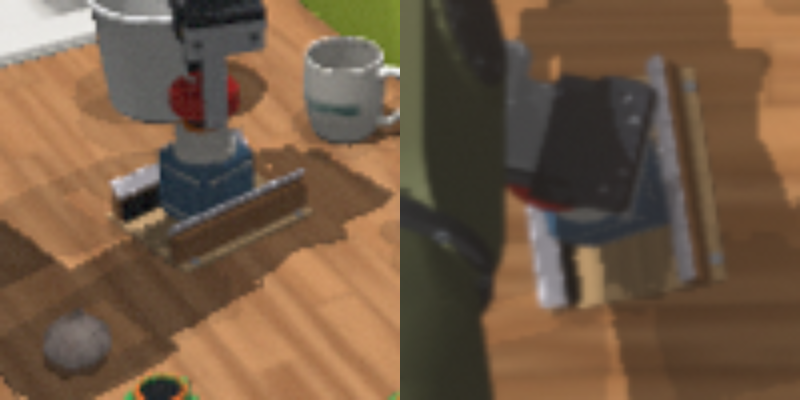

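```bash
python3 - <<'E'
from h import *
for n in('wrist','top','scene'):
    c=camera_info(n);p,d=camera(n);W=cloud(d,c);h=cv2.cvtColor(p,cv2.COLOR_BGR2HSV)
    near=(np.hypot(W[...,0]-.559,W[...,1]-.164)<.055)&(d>0)
    b=near&(h[...,0]>95)&(h[...,0]<130)&(h[...,1]>60)&(W[...,2]>.071)&(W[...,2]<.084)
    Q=W[b]*1000;print(n,len(Q),cv2.minAreaRect(Q[:,:2].astype(np.float32)) if len(Q)>9 else '')
    r=near&((h[...,0]<6)|(h[...,0]>172))&(h[...,1]>150)&(W[...,2]>.135)
    Q=W[r]*1000;print(' lid',len(Q),cv2.minEnclosingCircle(Q[:,:2].astype(np.float32)) if len(Q)>9 else '')
    # neck rim
    r=near&(W[...,2]>.085)&(W[...,2]<.112);Q=W[r]*1000;print(' neck',len(Q),cv2.minEnclosingCircle(Q[:,:2].astype(np.float32)) if len(Q)>9 else '')
E
```

```text
wrist 1036 ((553.13525390625, 163.45889282226562), (59.07933044433594, 63.450538635253906), 16.06145668029785)
 lid 6972 ((558.4910278320312, 163.5128631591797), 31.458051681518555)
 neck 244 ((535.865234375, 165.64501953125), 16.316652297973633)
top 26 ((524.93408203125, 180.88909912109375), (20.621122360229492, 10.768901824951172), 58.52179718017578)
 lid 11 ((529.4320068359375, 161.41127014160156), 24.046415328979492)
 neck 11 ((530.7704467773438, 159.9385223388672), 8.563063621520996)
scene 62 ((546.4271850585938, 143.07118225097656), (47.3275260925293, 79.87962341308594), 64.51533508300781)
 lid 63 ((556.8171997070312, 157.7799072265625), 32.32533264160156)
 neck 100 ((555.0575561523438, 160.02880859375), 26.19536590576172)
```

View pics/w7.png

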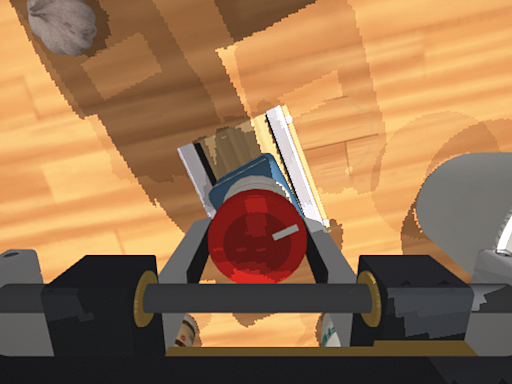

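Wrist view: lid level in the jaws at (257,235), mark at (285,232), jar below it between the rails, gap visible. The jar seems to lie 2–3 mm toward −x of the lid; I check that with the neck's outline.

```bash
python3 - <<'E'
from h import *
from scipy.optimize import least_squares
c=camera_info('wrist');p,d=camera('wrist');W=cloud(d,c);h=cv2.cvtColor(p,cv2.COLOR_BGR2HSV)
near=(np.hypot(W[...,0]-.559,W[...,1]-.164)<.06)&(d>0)
# blue rear edges: per face line fits
b=near&(h[...,0]>95)&(h[...,0]<130)&(h[...,1]>60)&(W[...,2]>.06)&(W[...,2]<.084)
Q=W[b]*1000;hull=cv2.convexHull(Q[:,:2].astype(np.float32))[:,0];ap=cv2.approxPolyDP(hull,2,True)[:,0];print('blue hull',ap)
# rear face points give plane directly
s=b&(W[...,2]<.074);print(s.sum())
if s.sum()>20:
    q=W[s]*1000;print(cv2.minAreaRect(q[:,:2].astype(np.float32)))
n=near&(h[...,1]<70)&(W[...,2]>.08)&(W[...,2]<.108);print('neck px',n.sum(),np.percentile(W[n][:,2],[5,50,95]))
for lo,hi in((.08,.087),(.087,.095),(.095,.108)):
    m=n&(W[...,2]>lo)&(W[...,2]<hi)&(W[...,0]<.558);q=W[m][:,:2]*1000
    if len(q)>15:
        f=least_squares(lambda x:np.hypot(q[:,0]-x[0],q[:,1]-x[1])-x[2],[558,164,26],loss='soft_l1');print(lo,len(q),f.x,q.min(0),q.max(0))
E
python3 - <<'E'
from h import *
# scene: neck vs lid centre lateral, camera-horizontal direction
p,d=camera('scene');c=camera_info('scene');W=cloud(d,c);h=cv2.cvtColor(p,cv2.COLOR_BGR2HSV)
E=np.array(c['extrinsics'])
near=(np.hypot(W[...,0]-.559,W[...,1]-.164)<.06)&(d>0)
r=near&((h[...,0]<6)|(h[...,0]>172))&(h[...,1]>150)&(W[...,2]>.122)
n=near&(h[...,1]<70)&(W[...,2]>.082)&(W[...,2]<.1)
for k,m in(('lid',r),('neck',n)):
    t=W[m]@E[:3,0]*1000;print(k,m.sum(),t.min(),t.max(),(t.min()+t.max())/2)
print('dir',E[:3,0])
E
```

```text
blue hull [[572.5638 202.5204]
 [525.4287 188.4938]
 [518.3281 183.914 ]
 [532.2029 129.9389]
 [535.2153 127.1253]
 [550.2264 129.8281]]
290
((536.0657958984375, 173.63385009765625), (84.13873291015625, 40.91310119628906), 63.694923400878906)
neck px 567 [0.0803 0.0825 0.0985]
0.08 336 [557.7194 163.0287  27.4259] [527.8292 138.2654] [552.4407 191.6433]
0.095 217 [561.8781 162.4604  30.5608] [529.5625 149.5664] [539.1402 181.9243]
lid 85 362.3702200785008 420.27416436098105 391.32219221974094
neck 79 362.29478763997884 417.2785814230506 389.7866845315147
dir [ 0.8501 -0.5265  0.0081]
```

The estimates of the offset scatter around +1 mm in x. I make a 1 mm correction, settle, check and hand in.

```bash
python3 -m handwheel '[[[0,0,-0.5],0,1],[[0,0,-1],0,1],[[0,0,-1],0,1],[[0,0,-1],0,1],[[0,0,-1],0,1]]'
python3 -m handwheel '[[[0,0,0],0,1],[[0,0,0],0,1],[[0,0,0],0,1],[[0,0,0],0,1],[[0,0,0],0,1]]'
python3 - <<'E'
from h import *
st();hand_in()
E
```

```text
time_s: 15.95
ee_pos: [0.5585, 0.1647, 0.1288]
eef_rot: [-2.997, 1.562, 3.073]
force: [0.0, -1.3, -0.7]
grip_width: 0.0617
time_s: 16.45
ee_pos: [0.5585, 0.1647, 0.1288]
eef_rot: [-2.994, 1.562, 3.077]
force: [0.0, 0.0, -1.3]
grip_width: 0.0614
t 16.45 p [0.5585 0.1647 0.1288] jaw 77.83 q [ 0.2228  0.4617  1.5182  0.0027  1.1701 -1.1365] F [ 0.0293  0.0376 -1.2513] M [ 0.0038 -0.0277  0.0235] w 0.0614
the job is handed in; nothing more can be done
```

The job is handed in at 16.5 s. I carried the closed jar to the brace by its lid and set it down between the rails. I then let go, gripped the lid again, turned it about 74° anticlockwise until the threads let go, and raised it clear.

**Last checks**
- **Lid held:** the gripper opening is 61.4 mm and the force is about −1 N, roughly the lid's own weight, so nothing else is touching it. It is tilted by about 0.5°.
- **Height:** the lid's lower edge is about 15–16 mm above the mouth, by my reckoning from the arm's position; the depth image of the lid agrees.
- **Jar:** it stays in the brace on the floor. It has turned about 5–6° against the rails from the twisting torque, within its clearance.
- **Centring:** this is the least certain result. Camera estimates of the lid's offset along the rails disagreed, from about −3 to +3 mm. I moved the lid 1 mm toward the likely centre and did not measure again before handing in.
- **Surroundings:** I saw nothing else disturbed in the pictures, but took no full-scene picture at the end.

**One slip:** my first release command (0.2) did not open the jaws past the lid. I repeated it properly before twisting.

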